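# Line up the bottle sizes on the drinks-cart display board

### The job

Dress the cart's counter for the day: stand the four bottles on the wooden display board in order of size, one upright in the middle of each black coaster, with the smallest at the end by the service bell and the largest at the end by the card reader. Set them down without knocking any bottle over, leave the bell and the card reader where they are, and let go of everything at the end.

Things in the scene. Friction and masses are not known exactly. Their poses are not given: they have to be found in the camera images.
- bottle_60_center (a point): The smallest of four sealed bottles (cream-white, green label, red cap) standing loose on the counter, in any order, on the robot's side of the board: round, 40 mm across, 80 mm tall with its cap, about 75 g. The cap, 32 mm across, is the top 16 mm and can be gripped from above. This point: on the axis, half-way up (40 mm above the foot); z up.
- bottle_110_center (a point): The second smallest of four sealed bottles (cream-white, green label, red cap) standing loose on the counter, in any order, on the robot's side of the board: round, 46 mm across, 100 mm tall with its cap, about 135 g. The cap, 32 mm across, is the top 16 mm and can be gripped from above. This point: on the axis, half-way up (50 mm above the foot); z up.
- bottle_200_center (a point): The second largest of four sealed bottles (cream-white, green label, red cap) standing loose on the counter, in any order, on the robot's side of the board: round, 54 mm across, 125 mm tall with its cap, about 235 g. The cap, 32 mm across, is the top 16 mm and can be gripped from above. This point: on the axis, half-way up (62.5 mm above the foot); z up.
- bottle_330_center (a point): The largest of four sealed bottles (cream-white, green label, red cap) standing loose on the counter, in any order, on the robot's side of the board: round, 62 mm across, 155 mm tall with its cap, about 370 g. The cap, 32 mm across, is the top 16 mm and can be gripped from above. This point: on the axis, half-way up (77.5 mm above the foot); z up.
- coaster_1: Black rubber coaster, 76 mm across, 3 mm thick, number 1 of a straight row of four (1 to 4, 100 mm apart) fixed on a wooden board. Origin: centre of its underside, 20 mm above the counter; its top is 3 mm higher. x away from the robot, y along the row to coaster_1, z up. A brass bar on the board's far edge, 50 mm past the coasters' centres, is 42 mm above the counter.
- coaster_2: Black rubber coaster, 76 mm across, 3 mm thick, number 2 of a straight row of four (1 to 4, 100 mm apart) fixed on a wooden board. Origin: centre of its underside, 20 mm above the counter; its top is 3 mm higher. x away from the robot, y along the row to coaster_1, z up. A brass bar on the board's far edge, 50 mm past the coasters' centres, is 42 mm above the counter.
- coaster_3: Black rubber coaster, 76 mm across, 3 mm thick, number 3 of a straight row of four (1 to 4, 100 mm apart) fixed on a wooden board. Origin: centre of its underside, 20 mm above the counter; its top is 3 mm higher. x away from the robot, y along the row to coaster_1, z up. A brass bar on the board's far edge, 50 mm past the coasters' centres, is 42 mm above the counter.
- coaster_4: Black rubber coaster, 76 mm across, 3 mm thick, number 4 of a straight row of four (1 to 4, 100 mm apart) fixed on a wooden board. Origin: centre of its underside, 20 mm above the counter; its top is 3 mm higher. x away from the robot, y along the row to coaster_1, z up. A brass bar on the board's far edge, 50 mm past the coasters' centres, is 42 mm above the counter.
- bell: Chrome counter bell, a dome 86 mm across and 56 mm tall, standing loose on the counter just past one end of the board, about 120 mm beyond the last coaster (at either end: it changes from start to start). Origin at the centre of its underside; z up.
- reader: Black card reader, 125 x 75 x 30 mm, lying loose on the counter just past the other end of the board from the bell. Origin at the centre of its underside; z up.

How it is judged:
By the outcome, as a careful person would: the job done as asked, in the order asked, and still so for the second after the job is handed in, with the robot touching nothing.
It also fails if it takes over 90 s, if anything falls off the work surface, if the arm or the gripper's body presses on something with over 40 N, if the wrist force passes 120 N, or if a joint passes its speed limit or range.

### The arm

A 6-joint arm with a two-finger parallel gripper is mounted at the origin on the work surface. World frame = base frame: x ahead of the robot, y to its left, z up, the work surface at z = 0. Lengths are in mm, angles in degrees, forces in N, time in s.
With the tool pointing down it reaches from about 350 to 850 mm from the base axis. Payload 8.1 kg.
Tool frame: the origin (TCP) lies midway between the tips of the shut fingers; the grasp point (between the pads) lies 19 mm behind it; z points along the fingers, y is the direction in which the jaws open and shut (so a half turn about z gives the same grasp; the last joint's range is limited). The gripper opens to 85 mm and grips with 20 to 120 N. Pads are 22 mm wide; open, the fingers measure 114 mm over their backs; the gripper's body (76 mm by 85 mm) begins 54 mm behind the grasp point. The pads swing forward as they close: fully open they stand 13 mm farther back than shut.
Start: joints at [64.779, 7.471, 85.268, -0, 87.261, -4.893], TCP at [208.421, 562.642, 231.292] pointing down, gripper open.
Joint ranges: [-169.43, 169.43], [-51.17, 129.36], [1.28, 143.12], [-76.62, 256.62], [0, 156.53], [-152.29, 152.29]. Speed limits (degrees/s): [136.94, 136.94, 159.86, 180, 180, 180].

### API

Orientations are given as [roll, pitch, yaw] about the fixed x, y, z axes, in that order (R = Rz(yaw) Ry(pitch) Rx(roll)).
In Python, from bench import telemetry, snapshot, camera_params, job gives the robot as it stands. The module is installed in compiled form; this text tells all that it offers.
- The arm moves only by the shell command python3 -m jog 'ROWS' [FORCE]. ROWS is JSON, a list that holds one entry, the list of rows, each a list of 7 numbers: the shift along the tool's x, y, z in units of 50 mm (1.0 is 50 mm), then the turn, a rotation vector about the tool's x, y, z in units of 2 pi rad (1.0 is 2 pi rad), then the opening, from 0 (shut) to 1 (fully open). In form: [[[dx, dy, dz, rx, ry, rz, claw], ...]]. A call has 1 to 12 rows; each row shifts and turns the commanded pose from where the row before left it, along the tool's axes as they then stand; what a row does not reach is not made up. A row lasts 1/8 s, in which the tool goes at most 62.5 mm and 10.7 degrees, less where a joint would pass 70% of its speed; a pose out of reach is approached as far as the arm can. A call with a number of a shift or a turn outside -1 to 1 is refused whole. A call with a gripper value outside its range is refused whole. The fingers move at their own pace and stop on an object; FORCE is the grip in N (left out, the last holds). Time passes only in rows, so rows that do not move let the fingers close. It gives the time, the measured TCP pose, the force and the opening at its end, in the units of the state.
- telemetry.sense(): the state, without advancing time (a new reading comes with each control period).
- snapshot(name): name is "scene" or "top"; returns (picture, depth): 420x560x3 uint8, red, green, blue; 420x560 float32, mm along the optical axis (not along the pixel's ray), 0 where there is no reading.
- camera_params(name): a dict with "K" (3x3 intrinsics, pixels), "extrinsics" (4x4, takes a point from camera to world coordinates). Camera axes: x right, y down, z forward; pixel columns grow to the right and rows downward; lengths in mm; the calibration is good to about 2 mm. A picture is of the moment at which its call begins. camera_params takes no time and is no camera call.
- job.hand_in(): hands the job in, once; it reports no verdict.
The state is a dict: "time": time; "joint_pos": joint angles; "qd": joint speeds; "joint_efforts": joint torques, N m; "tool_pos": TCP position; "tcp_rot": TCP orientation; "ft_force": force on the tool from outside, world axes, zero at the start; "wrist_torque": the same for the moment, N m; "finger_gap": finger opening in mm.
Only numpy, scipy, OpenCV 4.12 (cv2) and the standard library are available. Lean on these libraries where they do the work, as an engineer would, in place of code of your own. Each camera call takes 0.05 s, during which the arm holds its last target. There are 200 camera calls.

## Working session

There is one attempt and no reset: what is moved stays moved. The work goes in short steps, Python scripts to look and compute and a shell command to move; the robot and the scene stay as the last step left them, time stands still between calls to the robot, and variables do not carry over. Pictures are saved under pics/ and viewed, about 12 in all and at most 16, crops included, and the job is handed in when it is done.

```bash
mkdir -p pics; python3 - <<'E'
from bench import telemetry, snapshot, camera_params
import numpy as np, cv2
for n in ("scene","top"):
    im,d=snapshot(n); np.savez(n+"0.npz",im=im,d=d); cv2.imwrite(f"pics/{n}0.png",im[:,:,::-1])
    p=camera_params(n); print(n,np.round(p["K"],1).tolist(),np.round(p["extrinsics"],3).tolist())
print(telemetry.sense())
E
```

```text
scene [[480.0, 0.0, 272.3], [0.0, 480.0, 209.9], [0.0, 0.0, 1.0]] [[-0.539, 0.592, -0.599, 1278.691], [0.842, 0.364, -0.398, 490.161], [-0.018, -0.719, -0.695, 895.282], [0.0, 0.0, 0.0, 1.0]]
top [[433.7, 0.0, 274.5], [0.0, 433.7, 209.9], [0.0, 0.0, 1.0]] [[-0.025, -0.987, 0.157, 404.854], [-1.0, 0.025, -0.002, 34.476], [-0.002, -0.157, -0.988, 1179.131], [0.0, 0.0, 0.0, 1.0]]
{'time': 0.1, 'joint_pos': array([ 6.47790872e+01,  7.51007654e+00,  8.53243239e+01,  7.12686044e-04,
        8.72573948e+01, -4.89276880e+00]), 'qd': array([-0.09893515, -0.11822375, -0.04737982, -0.02441047,  0.04008561,
        0.00877913]), 'joint_efforts': array([ 1.04054408e-03, -5.70955610e+01, -5.01937079e+01, -2.37656614e-04,
        8.26445001e-03,  1.12630507e-04]), 'tool_pos': array([208.2064273 , 562.20985113, 230.34432447]), 'tcp_rot': array([-1.79908600e+02, -8.53854436e-03,  1.59671815e+02]), 'ft_force': array([ 0.88942803, -0.45858707,  0.70324574]), 'wrist_torque': array([-0.0032237 , -0.00328171,  0.00211044]), 'finger_gap': 85.05824292172082}
```

View pics/scene0.png

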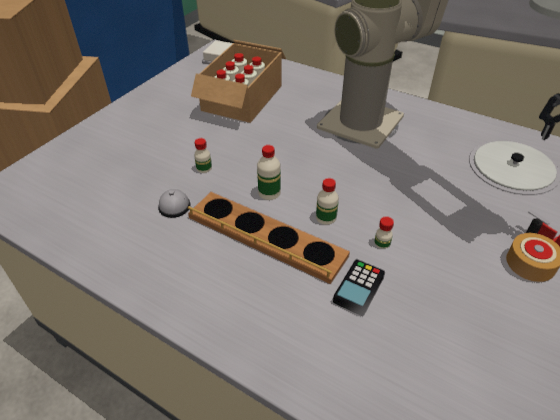

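View pics/top0.png

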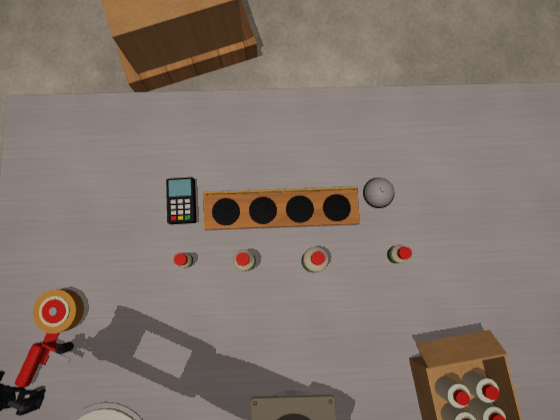

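The top view shows four coasters at about (226,212), (263,210), (300,209) and (337,207). The reader is at the left end (181,200) and the bell at the right (379,192). The caps are at (181,259), (243,259), (318,258) and (405,253). Next I measure them all.

```bash
cat > h.py <<'E'
import numpy as np, cv2
from bench import camera_params, snapshot, telemetry
def ray(n,u,v,z):
    p=camera_params(n);K,E=np.array(p["K"]),np.array(p["extrinsics"])
    r=E[:3,:3]@np.linalg.inv(K)@[u,v,1]; o=E[:3,3]
    return o+r*(z-o[2])/r[2]
def dpt(n,u,v,d):
    p=camera_params(n);K,E=np.array(p["K"]),np.array(p["extrinsics"])
    return E[:3,:3]@(np.linalg.inv(K)@[u,v,1]*d)+E[:3,3]
def blobs(m,amin,amax):
    n,l,s,c=cv2.connectedComponentsWithStats(m.astype(np.uint8))
    return [(c[i],s[i],l==i) for i in range(1,n) if amin<s[i][4]<amax]
def red(im):
    im=im.astype(int); return (im[...,0]>110)&(im[...,1]<60)&(im[...,2]<60)
def black(im): return im.max(2)<45
E
python3 - <<'E'
from h import *
for n in("top","scene"):
    f=np.load(n+"0.npz");im,d=f["im"],f["d"]
    print(n)
    for c,s,l in blobs(red(im),20,500):
        dd=d[l]; q=np.median(dd[dd>0]); P=dpt(n,*c,q)
        # 3D points of top face
        vs,us=np.nonzero(l&(d>0)); W=np.array([dpt(n,u,v,d[v,u]) for u,v in zip(us,vs)])
        zt=np.percentile(W[:,2],90); T=W[W[:,2]>zt-6]
        print("red",np.round(c,1),s[2:],"P",P.round(1),"top z",zt.round(1),"ctr",((T.max(0)+T.min(0))/2).round(1),"mean",T.mean(0).round(1))
    for c,s,l in blobs(black(im),200,1500):
        print("blk",np.round(c,1),s[2:],ray(n,*c,23).round(1))
E
```

```text
top
red [404.9 252.5] [ 13  12 122] P [ 461.  -287.8   99.9] top z 102.5 ctr [ 461.  -288.1  100.2] mean [ 461.4 -288.1  100.1]
red [179.9 258.9] [ 12  12 112] P [460.3 274.3  80.2] top z 82.0 ctr [461.2 275.3  81.5] mean [460.5 274.4  80.1]
red [242.3 258.7] [ 13  13 128] P [454.7 113.4 124.9] top z 127.3 ctr [454.1 114.2 125.4] mean [454.9 113.6 125.1]
red [317.4 257.8] [ 14  13 138] P [450.8 -65.2 155.1] top z 157.4 ctr [450.5 -65.5 155.2] mean [450.8 -65.1 155. ]
red [ 53.4 311. ] [ 24  23 367] P [338.5 598.6  55.9] top z 58.5 ctr [338.7 598.8  57.5] mean [338.5 598.4  56.3]
red [ 50.1 337.3] [16 10 98] P [268.2 629.6   3.9] top z 6.8 ctr [268.8 628.   21. ] mean [268.2 628.5   5.4]
red [ 27.5 365.6] [ 26  43 440] P [204.3 665.7  37.8] top z 40.7 ctr [205.7 612.9 172. ] mean [205.  665.4  39.1]
red [ 46.9 352.1] [13 21 73] P [231.8 632.3  10.9] top z 55.1 ctr [249.3 608.3  53.7] mean [250.2 608.   53.5]
red [491.7 392.6] [ 14  14 148] P [ 130.2 -462.3  113.4] top z 115.8 ctr [ 130.6 -462.1  114.1] mean [ 130.6 -462.1  113.5]
red [462.4 397.9] [ 14  14 148] P [ 120.1 -393.2  113.2
[... 1754 characters left out ...]
 ctr [254.6 607.7  51.7] mean [254.6 606.2  51.6]
red [537.9 249.4] [ 27  19 318] P [346.5 598.3  56. ] top z 57.3 ctr [343.7 597.9  56.4] mean [345.5 598.3  55.3]
red [375.8 270.2] [ 7  5 26] P [577.3 303.8  31.8] top z 33.5 ctr [577.3 304.1  31.8] mean [577.3 303.8  31.8]
blk [347.9  33.1] [ 23  38 253] [-539.3 -313.9   23. ]
blk [549.2 115.4] [ 21  44 398] [-310.2  515.9   23. ]
blk [218.  208.1] [ 28  19 396] [ 595.7 -134.7   23. ]
blk [249.4 222.2] [ 29  20 436] [595.1 -34.5  23. ]
blk [283. 237.] [ 30  22 486] [594.1  65.3  23. ]
blk [318.7 253. ] [ 30  23 533] [593.3 165.1  23. ]
blk [356.  287.8] [ 51  49 473] [639.5 284.7  23. ]
blk [104.6 370. ] [141 100 499] [1078.2  -45.9   23. ]
```

Cap heights identify the bottles: 60 at (463,275), 110 at (464,-288), 200 at (458,114) and 330 at (454,-64). Coasters 1 to 4 are at x≈591, y = 165, 65, -35 and -135. The bell is at -y, so 60 goes to coaster 4 and 330 to coaster 1. I'll turn to yaw 90 (tool x = world y, tool y = world x), then go above bottle 60.

```bash
python3 -m jog '[[[0,0,0,0,0,0.0242,0.8],[0,0,0,0,0,0.0242,0.8],[0,0,0,0,0,0.0242,0.8],[0,0,0,0,0,0.0242,0.8],[0,0,0,0,0,0.0242,0.8],[0,0,0,0,0,0.0242,0.8],[0,0,0,0,0,0.0242,0.8],[0,0,0,0,0,0.0242,0.8]]]' 40
python3 -m jog '[[[-0.574,0.51,0,0,0,0,0.8],[-0.574,0.51,0,0,0,0,0.8],[-0.574,0.51,0,0,0,0,0.8],[-0.574,0.51,0,0,0,0,0.8],[-0.574,0.51,0,0,0,0,0.8],[-0.574,0.51,0.2,0,0,0,0.8],[-0.574,0.51,0.4,0,0,0,0.8],[-0.574,0.51,0.4,0,0,0,0.8],[-0.574,0.51,0.4,0,0,0,0.8],[-0.574,0.51,0.4,0,0,0,0.8],[0,0,0,0,0,0,0.8],[0,0,0,0,0,0,0.8]]]'
python3 - <<'E'
from h import *
for n in("top","scene"):
    im,d=snapshot(n); cv2.imwrite(f"pics/{n}1.png",im[:,:,::-1])
im=cv2.imread("pics/scene1.png")[120:300,300:480]; t=cv2.imread("pics/top1.png")[190:330,120:260]
cv2.imwrite("pics/a1.png",np.hstack([cv2.resize(im,(400,400)),cv2.resize(t,(400,400))]))
E
```

```text
time: 1.1
tool_pos: [208.3, 562.3, 230.6]
tcp_rot: [-180.0, 0.1, 89.7]
ft_force: [-0.2, -0.6, 0.2]
finger_gap: 68.1
time: 2.6
tool_pos: [463.0, 275.7, 141.2]
tcp_rot: [-180.0, -0.0, 89.9]
ft_force: [1.1, 0.1, 0.5]
finger_gap: 68.4
```

View pics/a1.png

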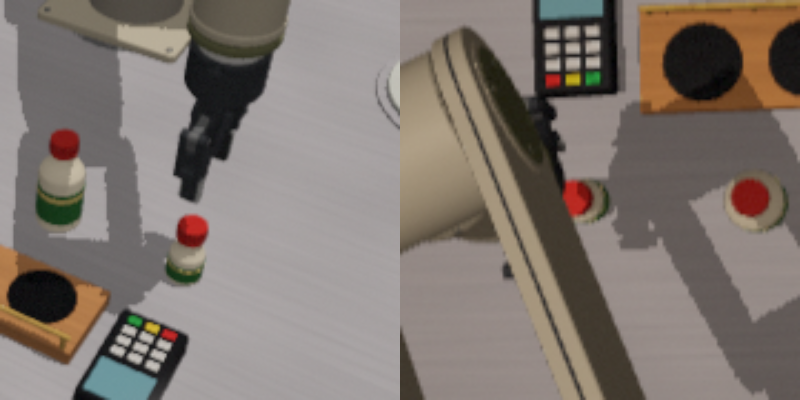

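The jaws are above the cap of bottle 60 and straddle it along x. Descending to TCP z≈55 and closing.

```bash
python3 -m jog '[[[0,0,0.3,0,0,0,0.8],[0,0,0.4,0,0,0,0.8],[0,0,0.4,0,0,0,0.8],[0,0,0.4,0,0,0,0.8],[0,0,0.22,0,0,0,0.8],[0,0,0,0,0,0,0.8],[0,0,0,0,0,0,0.6]]]' 40
python3 -m jog '[[[0,0,0,0,0,0,0.4],[0,0,0,0,0,0,0.2],[0,0,0,0,0,0,0.2],[0,0,0,0,0,0,0.2]]]' 40
python3 - <<'E'
from h import *
im,d=snapshot("scene"); cv2.imwrite("pics/a2.png",cv2.resize(im[160:280,320:460,::-1],(700,600)))
E
```

```text
time: 3.58
tool_pos: [463.7, 275.9, 56.0]
tcp_rot: [179.9, -0.0, 90.0]
ft_force: [0.0, -1.0, 0.4]
finger_gap: 52.0
time: 4.08
tool_pos: [464.0, 275.9, 56.4]
tcp_rot: [179.9, -0.0, 90.0]
ft_force: [-1.7, -0.0, 5.6]
finger_gap: 30.9
```

View pics/a2.png

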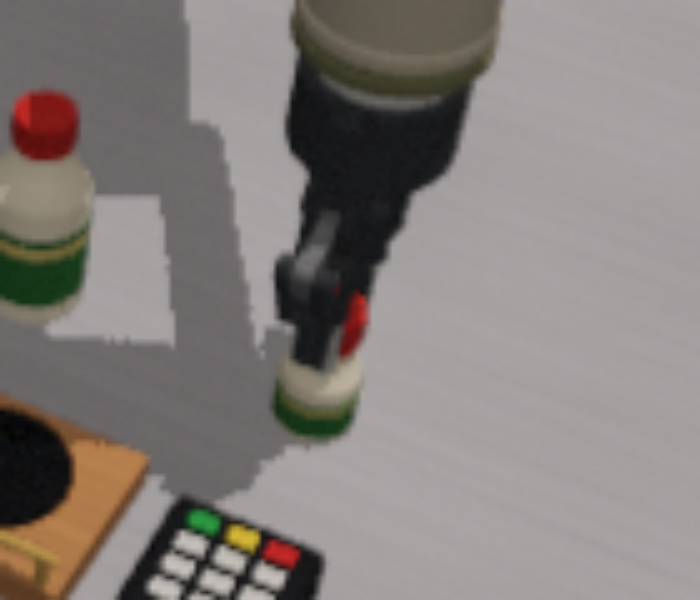

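Bottle 60 is gripped by the cap (gap 30.9). Lifting, then moving over the board to coaster 4.

```bash
python3 -m jog '[[[0,0,-0.1,0,0,0,0.2],[0,0,-0.3,0,0,0,0.2],[0,0,-0.4,0,0,0,0.2],[0,0,-0.5,0,0,0,0.2],[-0.2,0.2,-0.4,0,0,0,0.2],[-0.4,0.4,0,0,0,0,0.2],[-0.5,0.5,0,0,0,0,0.2],[-0.5,0.5,0,0,0,0,0.2],[-0.5,0.5,0,0,0,0,0.2],[-0.5,0.5,0,0,0,0,0.2],[-0.6,0.2,0,0,0,0,0.2],[-0.6,0.2,0,0,0,0,0.2]]]' 40
python3 -m jog '[[[-0.6,0,0,0,0,0,0.2],[-0.6,0,0,0,0,0,0.2],[-0.6,0,0,0,0,0,0.2],[-0.6,0,0,0,0,0,0.2],[-0.6,0,0,0,0,0,0.2],[-0.6,0,0,0,0,0,0.2],[-0.4,0,0,0,0,0,0.2],[-0.3,0,0,0,0,0,0.2],[-0.2,0,0,0,0,0,0.2],[0,0,0,0,0,0,0.2],[0,0,0,0,0,0,0.2]]]'

```

```text
time: 5.62
tool_pos: [613.8, 84.4, 141.2]
tcp_rot: [180.0, -0.0, 90.0]
ft_force: [-0.4, 0.3, -0.7]
finger_gap: 30.4
time: 7.0
tool_pos: [613.1, -138.8, 140.2]
tcp_rot: [-180.0, -0.0, 90.0]
ft_force: [-0.3, 0.1, -1.0]
finger_gap: 30.8
```

```bash
python3 -m jog '[[[0.04,-0.2,0,0,0,0,0.2],[0.04,-0.2,0.2,0,0,0,0.2],[0,0,0.3,0,0,0,0.2],[0,0,0.3,0,0,0,0.2],[0,0,0,0,0,0,0.2],[0,0,0,0,0,0,0.2]]]' 40
python3 - <<'E'
from h import *
im,d=snapshot("scene"); t,_=snapshot("top")
cv2.imwrite("pics/a3.png",np.hstack([cv2.resize(im[130:270,150:290,::-1],(400,400)),cv2.resize(t[140:280,270:410,::-1],(400,400))]))
E
```

```text
time: 7.75
tool_pos: [593.3, -135.6, 100.3]
tcp_rot: [-180.0, -0.0, 90.0]
ft_force: [0.1, 0.8, 0.1]
finger_gap: 30.9
```

View pics/a3.png

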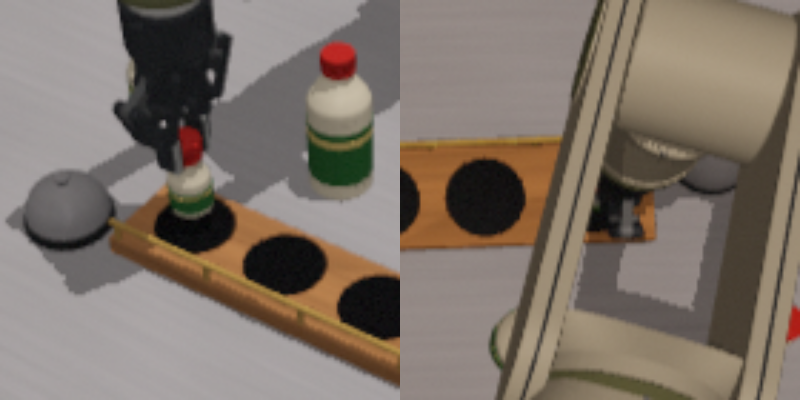

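The bottle is held upright over coaster 4, with the foot about 21 mm above it. Lowering, releasing and rising.

```bash
python3 -m jog '[[[0,0,0.15,0,0,0,0.2],[0,0,0.15,0,0,0,0.2],[0,0,0.08,0,0,0,0.2],[0,0,0.04,0,0,0,0.2],[0,0,0,0,0,0,0.2]]]' 40
python3 -m jog '[[[0,0,0,0,0,0,0.5],[0,0,0,0,0,0,0.8],[0,0,0,0,0,0,0.8],[0,0,-0.2,0,0,0,0.8],[0,0,-0.4,0,0,0,0.8],[0,0,-0.6,0,0,0,0.8],[0,0,-0.6,0,0,0,0.8]]]' 40
```

```text
time: 8.48
tool_pos: [593.2, -135.6, 79.5]
tcp_rot: [180.0, 0.0, 90.0]
ft_force: [-1.7, -0.8, 2.3]
finger_gap: 30.6
time: 9.35
tool_pos: [593.5, -135.6, 172.1]
tcp_rot: [179.9, 0.0, 90.0]
ft_force: [0.1, 0.1, -0.1]
finger_gap: 68.0
```

```bash
python3 -m jog '[[[-0.4,-0.34,0,0,0,0,0.8],[-0.5,-0.43,0,0,0,0,0.8],[-0.6,-0.51,0,0,0,0,0.8],[-0.6,-0.51,0,0,0,0,0.8],[-0.54,-0.46,0,0,0,0,0.8],[-0.4,-0.34,0,0,0,0,0.8],[0,0,0.4,0,0,0,0.8],[0,0,0.5,0,0,0,0.8],[0,0,0.3,0,0,0,0.8],[0,0,0,0,0,0,0.8]]]' 40
python3 - <<'E'
from h import *
im,d=snapshot("scene"); t,_=snapshot("top")
cv2.imwrite("pics/a4.png",np.hstack([cv2.resize(im[100:240,140:280,::-1],(400,400)),cv2.resize(t[160:300,300:440,::-1],(400,400))]))
for c,s,l in blobs(red(im),20,500): print(c.round(1),s[4])
E
```

```text
time: 10.6
tool_pos: [463.0, -286.2, 107.8]
tcp_rot: [-179.9, -0.1, 90.0]
ft_force: [0.4, 0.3, 0.2]
finger_gap: 68.3
[238.4  55.1] 38
[256.4  59.1] 43
[229.5  63.5] 33
[248.   67.4] 34
[220.8  72.2] 38
[239.2  76.2] 35
[199.9 141.1] 42
[267.8 148.7] 77
[328.7 182.6] 83
[215.1 185.1] 80
[548.8 227.6] 25
[537.9 249.4] 314
[375.8 270.2] 26
```

View pics/a4.png

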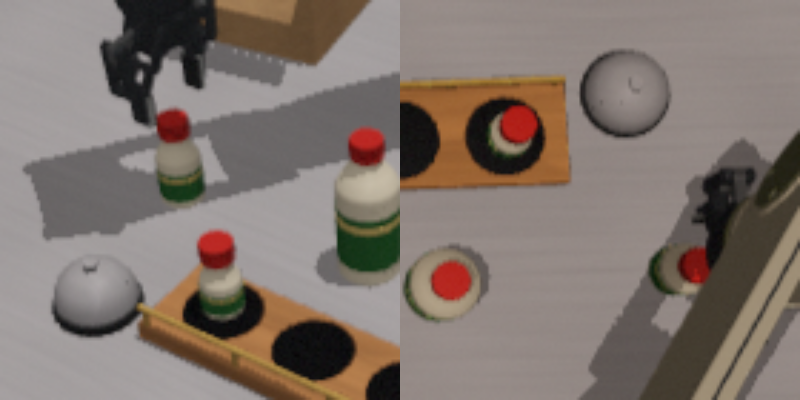

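Bottle 60 stands centred on coaster 4, and the jaws are above bottle 110. Descending and gripping.

```bash
python3 -m jog '[[[-0.02,0.01,0.3,0,0,0,0.8],[0,0,0.25,0,0,0,0.8],[0,0,0.1,0,0,0,0.8],[0,0,0,0,0,0,0.8],[0,0,0,0,0,0,0.6],[0,0,0,0,0,0,0.4],[0,0,0,0,0,0,0.2],[0,0,0,0,0,0,0.2],[0,0,0,0,0,0,0.2]]]' 45
python3 -m jog '[[[0,0,-0.1,0,0,0,0.2],[0,0,-0.3,0,0,0,0.2],[0,0,-0.4,0,0,0,0.2],[0,0,-0.5,0,0,0,0.2],[0,0,-0.5,0,0,0,0.2],[0,0,-0.5,0,0,0,0.2],[0,0,-0.3,0,0,0,0.2],[0,0,0,0,0,0,0.2]]]'
```

```text
time: 11.82
tool_pos: [464.3, -288.8, 77.5]
tcp_rot: [180.0, 0.0, 90.0]
ft_force: [-0.5, 0.4, 5.8]
finger_gap: 30.4
time: 12.82
tool_pos: [464.8, -289.0, 208.4]
tcp_rot: [179.9, 0.1, 90.0]
ft_force: [-0.9, 0.5, -2.0]
finger_gap: 29.9
```

```bash
python3 -m jog '[[[0.2,0.1,0,0,0,0,0.2],[0.4,0.2,0,0,0,0,0.2],[0.6,0.3,0,0,0,0,0.2],[0.7,0.35,0,0,0,0,0.2],[0.7,0.36,0,0,0,0,0.2],[0.7,0.36,0,0,0,0,0.2],[0.7,0.36,0,0,0,0,0.2],[0.5,0.25,0,0,0,0,0.2],[0.35,0.17,0,0,0,0,0.2],[0.2,0.1,0,0,0,0,0.2],[0.02,0,0.2,0,0,0,0.2],[0,0,0.4,0,0,0,0.2]]]'
python3 -m jog '[[[0,0,0.5,0,0,0,0.2],[0,0,0.4,0,0,0,0.2],[0,0,0.2,0,0,0,0.2],[0,0,0,0,0,0,0.2],[0,0,0,0,0,0,0.2]]]'
```

```text
time: 14.32
tool_pos: [592.0, -35.8, 176.4]
tcp_rot: [179.9, 0.0, 89.9]
ft_force: [0.5, -0.1, -1.5]
finger_gap: 30.5
time: 14.95
tool_pos: [592.3, -35.2, 122.8]
tcp_rot: [179.9, 0.0, 90.0]
ft_force: [0.3, -0.8, -1.7]
finger_gap: 30.3
```

Bottle 110 is over coaster 3. Lowering 22 mm, releasing and rising.

```bash
python3 -m jog '[[[0,0,0.15,0,0,0,0.2],[0,0,0.15,0,0,0,0.2],[0,0,0.08,0,0,0,0.2],[0,0,0.05,0,0,0,0.2],[0,0,0,0,0,0,0.2]]]'
python3 -m jog '[[[0,0,0,0,0,0,0.5],[0,0,0,0,0,0,0.8],[0,0,0,0,0,0,0.8],[0,0,-0.2,0,0,0,0.8],[0,0,-0.5,0,0,0,0.8],[0,0,-0.8,0,0,0,0.8],[0,0,-0.8,0,0,0,0.8],[0,0,0,0,0,0,0.8]]]' 45
```

```text
time: 15.58
tool_pos: [591.8, -35.0, 100.6]
tcp_rot: [180.0, 0.0, 90.0]
ft_force: [-0.5, -0.5, 1.7]
finger_gap: 30.4
time: 16.58
tool_pos: [594.3, -35.4, 221.1]
tcp_rot: [179.5, 0.1, 90.0]
ft_force: [0.2, -0.5, -0.4]
finger_gap: 68.4
```

```bash
python3 -m jog '[[[-0.1,-0.48,0,0,0,0,0.9],[-0.12,-0.6,0,0,0,0,0.9],[-0.14,-0.68,0,0,0,0,0.9],[-0.12,-0.6,0,0,0,0,0.9],[-0.1,-0.42,0,0,0,0,0.9],[0,0,0.4,0,0,0,0.9],[0,0,0.5,0,0,0,0.9],[0,0,0.2,0,0,0,0.9],[0,0,0,0,0,0,0.9]]]' 55
python3 - <<'E'
from h import *
im,d=snapshot("scene"); t,_=snapshot("top")
cv2.imwrite("pics/a5.png",np.hstack([cv2.resize(im[100:260,160:320,::-1],(400,400)),cv2.resize(t[160:300,240:380,::-1],(400,400))]))
E
```

```text
time: 17.7
tool_pos: [452.0, -63.8, 159.6]
tcp_rot: [-179.9, -0.0, 90.0]
ft_force: [-0.2, -0.1, 0.8]
finger_gap: 76.9
```

View pics/a5.png

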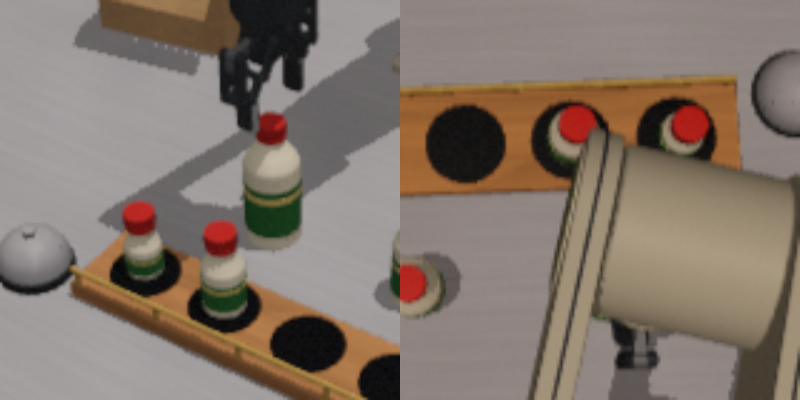

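Bottles 60 and 110 stand upright on their coasters, and the jaws straddle the 330 cap. Gripping it.

```bash
python3 -m jog '[[[-0.01,0.05,0.25,0,0,0,0.9],[0,0,0.25,0,0,0,0.9],[0,0,0.1,0,0,0,0.9],[0,0,0,0,0,0,0.8],[0,0,0,0,0,0,0.6],[0,0,0,0,0,0,0.4],[0,0,0,0,0,0,0.2],[0,0,0,0,0,0,0.2],[0,0,0,0,0,0,0.2],[0,0,0,0,0,0,0.2]]]' 70
python3 -m jog '[[[0,0,-0.1,0,0,0,0.2],[0,0,-0.2,0,0,0,0.2],[0,0,-0.3,0,0,0,0.2],[0,0,-0.4,0,0,0,0.2],[0,0,-0.4,0,0,0,0.2],[0,0,-0.3,0,0,0,0.2],[0,0,-0.1,0,0,0,0.2],[0,0,0,0,0,0,0.2]]]'
```

```text
time: 19.05
tool_pos: [455.5, -64.6, 131.0]
tcp_rot: [180.0, 0.0, 90.0]
ft_force: [-2.0, -0.4, 5.6]
finger_gap: 29.7
time: 20.05
tool_pos: [455.2, -64.5, 220.4]
tcp_rot: [180.0, 0.0, 90.0]
ft_force: [-0.7, -0.4, -2.4]
finger_gap: 29.5
```

```bash
python3 -m jog '[[[0.15,0.09,0,0,0,0,0.2],[0.3,0.18,0,0,0,0,0.2],[0.45,0.27,0,0,0,0,0.2],[0.55,0.33,0,0,0,0,0.2],[0.6,0.35,0,0,0,0,0.2],[0.6,0.35,0,0,0,0,0.2],[0.6,0.35,0,0,0,0,0.2],[0.5,0.3,0,0,0,0,0.2],[0.4,0.24,0,0,0,0,0.2],[0.28,0.16,0,0,0,0,0.2],[0.15,0.09,0,0,0,0,0.2],[0,0,0,0,0,0,0.2]]]'
python3 -m jog '[[[0,0,0.2,0,0,0,0.2],[0,0,0.3,0,0,0,0.2],[0,0,0.3,0,0,0,0.2],[0,0,0.1,0,0,0,0.2],[0,0,0,0,0,0,0.2],[0,0,0,0,0,0,0.2]]]'
python3 - <<'E'
from h import *
im,d=snapshot("scene"); t,_=snapshot("top")
cv2.imwrite("pics/a6.png",np.hstack([cv2.resize(im[150:310,230:390,::-1],(400,400)),cv2.resize(t[140:280,150:290,::-1],(400,400))]))
E
```

```text
time: 21.55
tool_pos: [590.7, 164.8, 220.0]
tcp_rot: [-180.0, 0.0, 90.0]
ft_force: [0.4, -0.3, -3.4]
finger_gap: 29.9
time: 22.3
tool_pos: [591.2, 164.6, 176.0]
tcp_rot: [179.9, -0.0, 90.0]
ft_force: [-0.4, 0.1, -2.7]
finger_gap: 30.0
```

View pics/a6.png

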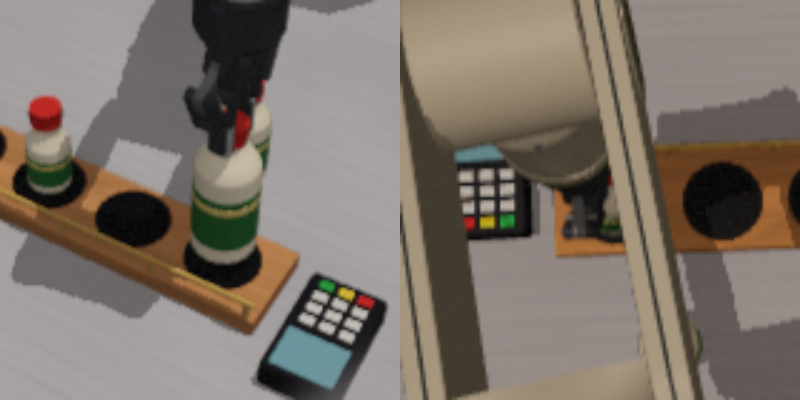

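The 330 bottle hangs upright over coaster 1 and the reader is clear. Lowering to TCP ≈154 and releasing.

```bash
python3 -m jog '[[[0,0,0.15,0,0,0,0.2],[0,0,0.15,0,0,0,0.2],[0,0,0.08,0,0,0,0.2],[0,0,0.06,0,0,0,0.2],[0,0,0,0,0,0,0.2]]]'
python3 -m jog '[[[0,0,0,0,0,0,0.4],[0,0,0,0,0,0,0.6],[0,0,0,0,0,0,0.8],[0,0,0,0,0,0,0.8],[0,0,-0.2,0,0,0,0.8],[0,0,-0.4,0,0,0,0.8],[0,0,-0.4,0,0,0,0.8],[0,0,0,0,0,0,0.8]]]' 50
```

```text
time: 23.02
tool_pos: [591.0, 164.6, 154.3]
tcp_rot: [180.0, -0.0, 90.0]
ft_force: [-3.5, -0.1, 3.5]
finger_gap: 29.5
time: 24.02
tool_pos: [592.6, 164.9, 207.2]
tcp_rot: [179.7, -0.1, 90.0]
ft_force: [0.3, -0.2, -0.3]
finger_gap: 68.3
```

```bash
python3 -m jog '[[[-0.16,-0.4,0,0,0,0,0.8],[-0.2,-0.55,0,0,0,0,0.8],[-0.26,-0.7,0,0,0,0,0.8],[-0.22,-0.6,0,0,0,0,0.8],[-0.18,-0.4,0,0,0,0,0.8],[0,0,0.4,0,0,0,0.8],[0,0,0.6,0,0,0,0.8],[0,0,0.5,0,0,0,0.8],[0,0,0,0,0,0,0.8],[0,0,0,0,0,0,0.8]]]' 55
python3 - <<'E'
from h import *
im,d=snapshot("scene"); t,_=snapshot("top")
cv2.imwrite("pics/a7.png",np.hstack([cv2.resize(im[130:290,210:370,::-1],(400,400)),cv2.resize(t[160:300,170:310,::-1],(400,400))]))
E
```

```text
time: 25.28
tool_pos: [458.7, 113.6, 129.3]
tcp_rot: [179.9, -0.0, 90.0]
ft_force: [1.0, -1.0, -0.1]
finger_gap: 68.5
```

View pics/a7.png

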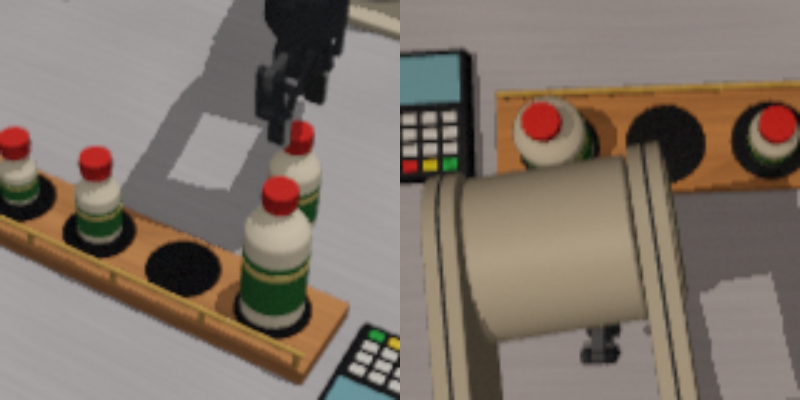

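Three bottles stand, and the jaws are above the cap of 200. Gripping it, then lifting.

```bash
python3 -m jog '[[[0.01,0,0.25,0,0,0,0.8],[0,0,0.22,0,0,0,0.8],[0,0,0.1,0,0,0,0.8],[0,0,0,0,0,0,0.8],[0,0,0,0,0,0,0.6],[0,0,0,0,0,0,0.4],[0,0,0,0,0,0,0.2],[0,0,0,0,0,0,0.2],[0,0,0,0,0,0,0.2],[0,0,0,0,0,0,0.2]]]' 55
python3 -m jog '[[[0,0,-0.1,0,0,0,0.2],[0,0,-0.2,0,0,0,0.2],[0,0,-0.4,0,0,0,0.2],[0,0,-0.5,0,0,0,0.2],[0,0,-0.5,0,0,0,0.2],[0,0,-0.3,0,0,0,0.2],[0,0,-0.1,0,0,0,0.2],[0,0,0,0,0,0,0.2]]]'
```

```text
time: 26.62
tool_pos: [458.5, 114.1, 100.4]
tcp_rot: [180.0, -0.0, 90.0]
ft_force: [-1.7, -0.1, 6.0]
finger_gap: 30.2
time: 27.62
tool_pos: [458.1, 114.0, 204.4]
tcp_rot: [-180.0, 0.0, 90.0]
ft_force: [-0.6, 0.4, -2.6]
finger_gap: 30.3
```

```bash
python3 -m jog '[[[-0.1,0.1,0,0,0,0,0.2],[-0.2,0.25,0,0,0,0,0.2],[-0.25,0.4,0,0,0,0,0.2],[-0.23,0.5,0,0,0,0,0.2],[-0.15,0.5,0,0,0,0,0.2],[-0.05,0.45,0,0,0,0,0.2],[0,0.3,0,0,0,0,0.2],[0,0.17,0,0,0,0,0.2],[0,0,0.2,0,0,0,0.2],[0,0,0.4,0,0,0,0.2],[0,0,0.4,0,0,0,0.2],[0,0,0.2,0,0,0,0.2]]]'
python3 -m jog '[[[0,0,0,0,0,0,0.2],[0,0,0,0,0,0,0.2]]]'
python3 - <<'E'
from h import *
im,d=snapshot("scene"); t,_=snapshot("top")
cv2.imwrite("pics/a8.png",np.hstack([cv2.resize(im[140:300,200:360,::-1],(400,400)),cv2.resize(t[140:280,190:330,::-1],(400,400))]))
E
```

```text
time: 29.12
tool_pos: [590.0, 65.0, 141.9]
tcp_rot: [-179.8, 0.0, 90.0]
ft_force: [-0.7, -0.3, -2.1]
finger_gap: 30.0
time: 29.38
tool_pos: [592.1, 65.0, 145.5]
tcp_rot: [179.9, -0.0, 90.0]
ft_force: [0.3, -0.6, -2.3]
finger_gap: 30.3
```

View pics/a8.png

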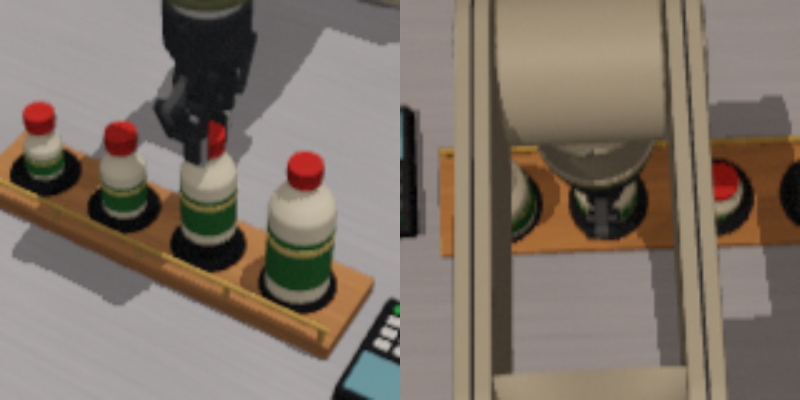

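Bottle 200 is over coaster 2, upright between its neighbours. Lowering, releasing, rising, then retreating for a clear view.

```bash
python3 -m jog '[[[0,0,0.15,0,0,0,0.2],[0,0,0.15,0,0,0,0.2],[0,0,0.08,0,0,0,0.2],[0,0,0.06,0,0,0,0.2],[0,0,0,0,0,0,0.2]]]'
python3 -m jog '[[[0,0,0,0,0,0,0.4],[0,0,0,0,0,0,0.6],[0,0,0,0,0,0,0.75],[0,0,0,0,0,0,0.75],[0,0,-0.2,0,0,0,0.75],[0,0,-0.5,0,0,0,0.75],[0,0,-0.8,0,0,0,0.75],[0,0,-0.8,0,0,0,0.75],[0,0,-0.5,0,0,0,0.75]]]' 50
python3 -m jog '[[[0,-0.4,0,0,0,0,0.75],[0,-0.6,0,0,0,0,0.75],[0,-0.6,0,0,0,0,0.75],[0.5,-0.6,0,0,0,0,0.75],[0.7,-0.6,0,0,0,0,0.75],[0.7,-0.4,0,0,0,0,0.75],[0.7,0,0,0,0,0,0.75],[0.7,0,0,0,0,0,0.75],[0.7,0,0,0,0,0,0.75],[0.7,0,0,0,0,0,0.75],[0.4,0,0,0,0,0,0.75],[0,0,0,0,0,0,0.75]]]'
python3 - <<'E'
from h import *
for n in("top","scene"):
    im,d=snapshot(n); cv2.imwrite(f"pics/{n}9.png",im[:,:,::-1])
    f=np.load(n+"0.npz")
    for tag,I,D in(("before",f["im"],f["d"]),("after",im,d)):
        R=[]
        for c,s,l in blobs(red(I),40,200):
            q=np.median(D[l&(D>0)]); P=dpt(n,*c,q)
            if 400<P[0]<650 and abs(P[1])<320: R.append(P)
        print(n,tag,np.round(R,1).tolist())
    print([ray(n,*c,23).round(1).tolist() for c,s,l in blobs(black(f["im"]),300,600) if s[3]<30])
E
```

```text
time: 30.1
tool_pos: [591.9, 65.0, 123.6]
tcp_rot: [180.0, -0.0, 90.0]
ft_force: [-2.9, -0.4, 4.4]
finger_gap: 30.2
time: 31.22
tool_pos: [592.6, 65.0, 266.5]
tcp_rot: [179.8, -0.0, 90.0]
ft_force: [0.8, -0.7, 1.3]
finger_gap: 64.2
time: 32.72
tool_pos: [431.7, 320.8, 263.0]
tcp_rot: [180.0, 0.0, 90.1]
ft_force: [-0.5, -0.8, -0.3]
finger_gap: 64.5
top before [[461.0, -287.8, 99.9], [460.3, 274.3, 80.2], [454.7, 113.4, 124.9], [450.8, -65.2, 155.1]]
top after [[585.9, 162.6, 177.5], [587.3, 64.8, 147.1], [588.5, -34.9, 122.1], [589.2, -135.9, 102.6]]
[[591.1, -134.5, 23.0], [589.0, 64.7, 23.0], [590.0, -34.9, 23.0], [587.9, 164.4, 23.0]]
scene before [[468.5, -286.0, 101.2], [458.6, -63.5, 155.8], [462.2, 115.6, 125.8], [467.3, 275.8, 79.9]]
scene after [[596.6, -133.5, 104.2], [595.3, -33.2, 123.8], [595.0, 66.7, 148.6], [593.3, 163.8, 178.3]]
[[595.7, -134.7, 23.0], [595.1, -34.5, 23.0], [594.1, 65.3, 23.0], [593.3, 165.1, 23.0]]
```

View pics/top9.png

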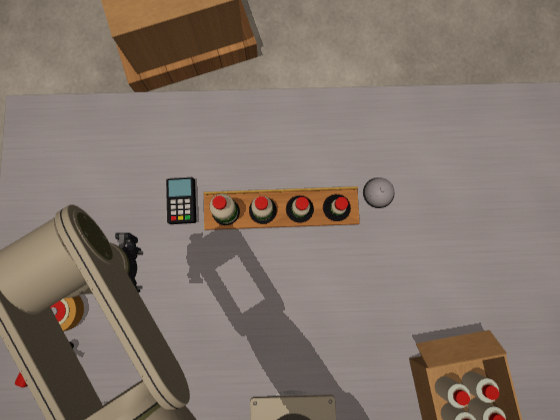

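View pics/scene9.png

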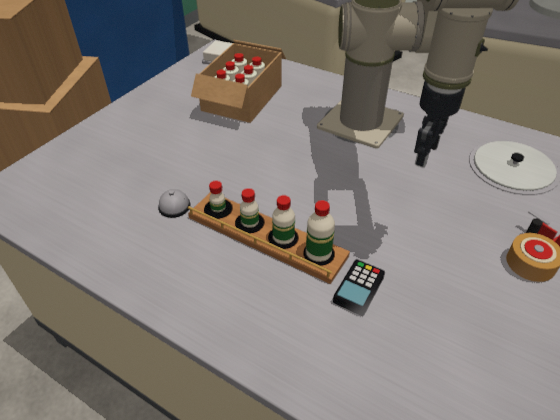

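The top view shows caps at (219,203), (262,203), (302,204) and (341,204), within 1–2 mm of the coaster centres in both cameras. The bell (379,192) and the reader (181,200) haven't moved. All four bottles are upright and the gripper is clear, so I'm handing in.

```bash
python3 -c "
from bench import job; print(job.hand_in())"
```

```text
the job is handed in; nothing more can be done
None
```

The job is handed in: all four bottles stand upright on their coasters in size order. The 60 is by the bell on coaster 4, then the 110 on 3, the 200 on 2, and the largest, the 330, is by the card reader on coaster 1. Each was gripped by its cap, set down gently and released. The arm then backed off with the gripper open, about 33 s in by the robot's clock.

- **Placement:** in the last pictures every cap is within about 2 mm of its coaster's centre in each camera, and the cap heights match bottles standing on the coasters.
- **Bell and reader:** both appear where they started, judged by eye in the final pictures.
- **Forces:** the highest wrist force I read was about 6 N, read at the end of each move.
- **Disagreement:** the two cameras differ from each other by about 4–8 mm in x, for coasters and caps alike. I used the middle value, and the caps line up with the coasters in each camera on its own.

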